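# Open the child-locked battery cover of the nursery sound machine

### The job

Take the pin tool from its wooden stand, push the pin down into the round hole in the sound machine's battery cover to hold the sunken release button down, and with the button held slide the cover all the way out to its stop. Press and push gently (no more than about 15 N), for the lock breaks easily; feel how deep the button lies; then put the pin tool fully back upright in its stand, and leave everything else on the changing unit where it is.

Things in the scene. Friction and masses are not known exactly. Their poses are not given: they have to be found in the camera images.
- device: Sound machine: a wooden case 90 (x) x 130 (y) x 56 mm tall, fixed to the top; origin at the centre of its underside, z up. A white plastic battery cover lies in the top between two wooden side rails and a wooden end strip at the -y end; it can only slide along the case's own +y, out over the end without a strip
- cover (a joint): how far the battery cover has slid out along the case's +y: 0 = shut, 0.040 m = fully out, at its hard stop. Friction about 3 N; it stays where left. Toothed lock: with the release button up it will not move, and if the button comes up on the way it catches again about every 10 mm of the first 30 mm. Should the button bind, take the sideways push off first
- cover_hole (a point): centre of the mouth of the round hole in the cover (11 mm wide, slightly chamfered, through the 8 mm thick cover), level with the cover's top face, 54 mm above the work surface; axes parallel to the case's (+y = the way the cover slides out, z up); moves with the cover. With the cover shut it lies at x 0, y -32 mm in the case's frame, at the end of the cover without ribs
- release (a point): the hole's centre at the cover's underside, 8 mm under its mouth; here lies the release button, a flat grey disc wider than the hole. It first sinks freely (1 N or less) by 1 to 13 mm: play differs each time: feel its end. Then it works the lock's spring: moves from about 3 N, 0.8 N per mm more; lock free 3 mm into this stroke, hard bottom at 6.5 mm (8 N). Over 18 N from the tool breaks the lock
- pin: Pin tool: a round steel pin 6 mm in diameter and 36 mm long below a square grey handle 18 x 18 x 60 mm (sides along its own x and y); 50 g. Origin at the pin's tip, z up along the pin towards the handle, so the handle runs from z 36 to z 96 mm. It starts upright in the stand with the handle's underside resting on the stand's top (tip 10 mm above the work surface)
- stand_hole0 (a point): centre of the mouth of the hole in the wooden stand's top, 46 mm above the work surface; hole 10 mm wide and 42 mm deep; z up, x and y parallel to the stand's sides
- stand: wooden stand for the pin tool, a block 56 x 56 x 46 mm fixed to the top; origin at the centre of its underside
- dish: round white ceramic dish, 100 mm wide, 28 mm tall, loose; origin at the centre of its underside. Leave alone
- jar: closed glass jar, 66 mm wide, 95 mm tall, loose; origin at the centre of its underside. Leave alone
- rattle: yellow plastic rattle lying down, 90 mm long along its x, 40 mm thick, loose; origin under its middle. Leave alone
- pacifier: silicone pacifier, shield 40 x 28 mm, lying nipple up, 33 mm tall, loose; origin at the centre of its underside. Leave alone

How it is judged (in metres and radians):
On the way, in this order (a step that is already met when the one before it is completed fails the run):
1. the pin tool is lifted out of its stand (height (world z) of pin above 0.05 m), for 0.1 s.
2. the pin is in the cover's hole and presses the button down (z of pin in the frame of cover_hole below -0.011 m and horizontal distance between pin and cover_hole below 0.008 m and contact force between pin and device above 3.5 N), for 0.1 s.
3. the cover is slid out to its stop with the pin still in its hole (value of joint cover above 0.036 m and z of pin in the frame of cover_hole below -0.004 m and horizontal distance between pin and cover_hole below 0.008 m), for 0.1 s.
At the end, for the whole second after the job is handed in: The cover is out to its stop (36 mm or more of 40) and the pin tool stands released and at rest in its stand: upright within 0.12 rad, tip within 6 mm of the hole's axis and at least 32 mm below its mouth (36 mm when fully home) (value of joint cover above 0.036 m and z of pin in the frame of stand_hole0 below -0.032 m and horizontal distance between pin and stand_hole0 below 0.006 m and angle between pin's own z axis and vertical below 0.12 rad and linear speed of pin below 0.02 m/s); the robot touches nothing.
It fails at once if the machine is loaded with more than 18 N by the pin tool (contact force between pin and device above 18 N).
It fails at once if the gripper or arm leans on the machine with more than 25 N (contact force between any of the fingers, the arm and device above 25 N).
It fails at once if a bystander is moved more than 20 mm (distance of any of dish, jar, rattle, pacifier from where it was at the start of the episode above 0.02 m).
It also fails if it takes over 64 s, if anything falls off the work surface, if the arm or the gripper's body presses on something with over 40 N, if the wrist force passes 120 N, or if a joint passes its speed limit or range.

### The arm

A 6-joint arm with a two-finger parallel gripper is mounted at the origin on the work surface. World frame = base frame: x ahead of the robot, y to its left, z up, the work surface at z = 0. Lengths are in m, angles in degrees, forces in N, time in s.
With the tool pointing down it reaches from about 0.3 to 0.75 m from the base axis. Payload 8.5 kg.
Tool frame: the origin (TCP) lies at the very end of the fingers, on their centre line; the grasp point (between the pads) lies 19 mm behind it (grip_depth is the distance from the TCP to the grasp point, in m); z points along the fingers, y is the direction in which the jaws open and shut (so a half turn about z gives the same grasp; the last joint's range is limited). The gripper opens to 85 mm and grips with 20 to 120 N. Pads are 22 mm wide; open, the fingers measure 114 mm over their backs; the gripper's body (76 mm by 85 mm) begins 54 mm behind the grasp point. The pads swing forward as they close: fully open they stand 13 mm farther back than shut.
Start: joints at [56.018, 21.807, 74.336, -0, 83.858, -12.336], TCP at [0.203, 0.511, 0.231] pointing down, gripper open.
Joint ranges: [-178.18, 178.18], [-50.72, 133.34], [12.68, 142.11], [-81.47, 261.47], [9.98, 163.14], [-165.26, 165.26]. Speed limits (degrees/s): [136.94, 136.94, 180, 180, 180, 180].

### API

Orientations are given as a 3x3 rotation matrix whose columns are the frame's x, y, z axes.
In Python, from rig import observe, get_image, close_job, silhouettes, grip_depth gives the robot as it stands. The module is installed in compiled form; this text tells all that it offers.
- The arm moves only by the shell command python3 -m crank 'ROWS' [FORCE]. ROWS is a JSON object of lists of equal length, an entry for each row: "slide": the shift along the tool's x, y, z in m, a list of three; "roll": the turn about the tool's z in rad; "grip": the finger opening in m, from 0 to 0.0854. A call has exactly 8 rows; each row is the pose to reach, as a shift and turn from the pose commanded when the call began, along the tool's axes at that moment; what a row does not reach only later rows make up. A row lasts 1/10 s, in which the tool goes at most 50 mm and 8.59 degrees, less where a joint would pass 70% of its speed; a pose out of reach is approached as far as the arm can. A call with a gripper value outside its range is refused whole. The fingers move at their own pace and stop on an object; FORCE is the grip in N (left out, the last holds). Time passes only in rows, so rows that repeat a pose let the fingers close, or fill a call up. It gives the time, the measured TCP pose, the force and the opening at its end, in the units of the state.
- observe(): the state, without advancing time (a new reading comes with each control period).
- get_image(name): name is "scene" or "top" or "wrist"; returns a dict with "frame" (400x640x3 uint8, red, green, blue), "fx", "fy", "cx", "cy" (pixels), "xyz" and "rotation" of the camera in the world. Camera axes: x right, y down, z forward; pixel columns grow to the right and rows downward; lengths in m; the calibration is good to about 2 mm. A picture is of the moment at which its call begins. There is no depth.
- close_job(): hands the job in, once; it reports no verdict.
Trained networks look in a picture, given as the dict that the camera call returned (one of the last four; its "shot" number tells which), for a name from the list of things; names that differ only in an ending like _2 or _b are one class to them, and where a whole thing is asked for, a point or a joint stands for the part that bears it (a point fixed in the world has none). Each returns a list of dicts, best first, with "confidence" (0 to 1); they miss things now and then, are a little off and sometimes report something else, mostly with a low value. They report only what shows in the picture. A call takes as long as a camera call.
- silhouettes(target, picture): "pixels" (400x640 bool, what is visible of it) and "box" ([centre column, centre row, width, height] in pixels, round what is visible of it).
The state is a dict: "time_s": time; "q": joint angles; "qvel": joint speeds; "joint_efforts": joint torques, N m; "position": TCP position; "tool_rot": TCP orientation; "ft_force": force on the tool from outside, world axes, zero at the start; "wrist_torque": the same for the moment, N m; "grip_width": finger opening in m.
Only numpy, scipy, OpenCV 4.12 (cv2) and the standard library are available. Lean on these libraries where they do the work, as an engineer would, in place of code of your own. Each camera call takes 0.05 s, during which the arm holds its last target.

## Working session

There is one attempt and no reset: what is moved stays moved. The work goes in short steps, Python scripts to look and compute and a shell command to move; the robot and the scene stay as the last step left them, time stands still between calls to the robot, and variables do not carry over. Pictures are saved under pics/ and viewed, and the job is handed in when it is done.

```bash
mkdir -p pics; ls; python3 - <<'E'
from rig import *
import cv2,json
s=observe();print(s, grip_depth)
for n in("scene","top","wrist"):
    p=get_image(n);cv2.imwrite(f"pics/{n}0.png",p["frame"][:,:,::-1]);print(n,p["fx"],p["fy"],p["cx"],p["cy"],p["xyz"],p["rotation"],p["shot"])
E
```

```text
pics
{'time_s': 0.0, 'q': array([ 5.60197170e+01,  2.18412476e+01,  7.43869819e+01,  1.32309759e-03,
        8.38605969e+01, -1.23345390e+01]), 'qvel': array([-0.00432819, -0.04348088, -0.0172577 ,  0.03187325,  0.02287658,
        0.05251919]), 'joint_efforts': array([-4.27436435e-04, -4.48450577e+01, -2.31281823e+01, -2.19387434e-04,
        4.83427968e-03, -2.15138738e-05]), 'position': array([0.2026808 , 0.51095193, 0.23069627]), 'tool_rot': array([[-9.29481210e-01,  3.68868398e-01, -8.85521200e-04],
       [ 3.68869292e-01,  9.29480406e-01, -1.27273411e-03],
       [ 3.53603211e-04, -1.50962402e-03, -9.99998798e-01]]), 'ft_force': array([ 3.50851234e-04, -8.03753187e-02, -4.75915464e-01]), 'wrist_torque': array([-0.01887763,  0.03722494, -0.03305152]), 'grip_width': 0.08545586687985925} 0.0187
scene 401.8030596749604 401.8030596749604 322.4650598922325 198.2071382425875 [1.11408234 0.17576408 0.88713515] [[-0.19255364  0.81674993 -0.54391419]
 [ 0.98121978  0.15379528 -0.1164249 ]
 [-0.0114386  -0.5561174  -0.83102503]] 1
top 421.05201319039986 421.05201319039986 316.72479531338075 198.29664487115315 [0.39931625 0.04813099 0.9709976 ] [[ 0.00932821 -0.98700432  0.16042273]
 [-0.99993512 -0.01025605 -0.00495669]
 [ 0.00653757 -0.16036609 -0.98703596]] 2
wrist 313.4212252676331 313.4212252676331 325.8004166983744 200.28812269920942 [0.12638472 0.5413184  0.37290399] [[ 0.36775003  0.88245362  0.29331813]
 [ 0.92992211 -0.34823385 -0.11822884]
 [-0.00218816  0.31624168 -0.94867614]] 3
```

View pics/scene0.png

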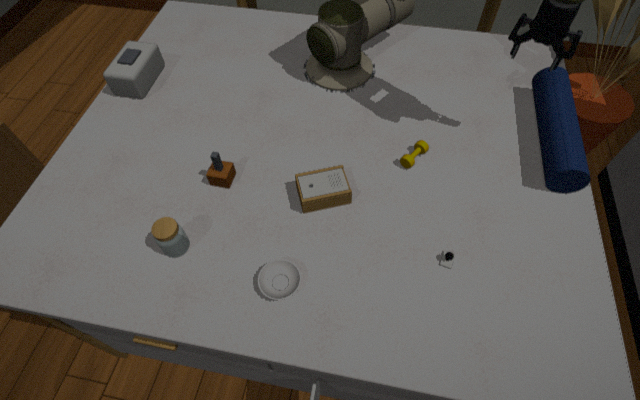

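View pics/top0.png

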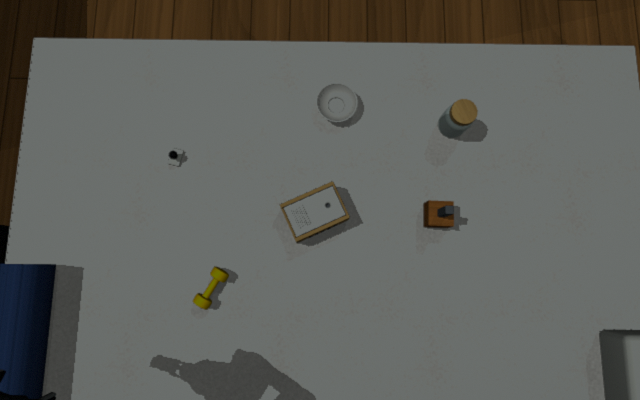

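View pics/wrist0.png

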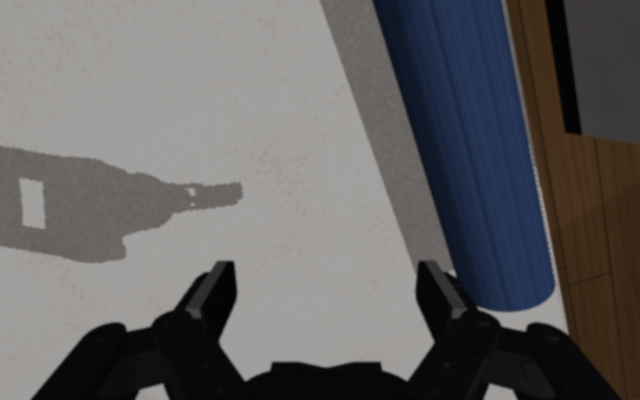

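The top view shows the case at about (315,212) with its hole at (327,205). The ribs are at the left end, so the cover slides toward image-left. The stand with the pin is at (439,214). Next I'll fit the models to the silhouettes.

```bash
cat > h.py <<'E'
import numpy as np,cv2
from scipy.optimize import minimize
def proj(p,P):
    P=np.atleast_2d(P);c=(P-np.array(p["xyz"]))@np.array(p["rotation"])
    return np.c_[p["fx"]*c[:,0]/c[:,2]+p["cx"],p["fy"]*c[:,1]/c[:,2]+p["cy"]]
def ray(p,uv,z):
    d=np.array(p["rotation"])@np.array([(uv[0]-p["cx"])/p["fx"],(uv[1]-p["cy"])/p["fy"],1])
    o=np.array(p["xyz"]);return o+d*(z-o[2])/d[2]
def box(a,b,z0,z1):
    return np.array([[sx*a/2,sy*b/2,z] for sx in(-1,1) for sy in(-1,1) for z in(z0,z1)])
def tf(v,x,y,w):
    c,s=np.cos(w),np.sin(w);R=np.array([[c,-s,0],[s,c,0],[0,0,1]]);return v@R.T+[x,y,0]
def mask(p,V,S=8):
    m=np.zeros((400*1,640*1),np.uint8)
    h=cv2.convexHull(proj(p,V).astype(np.float32))
    cv2.fillConvexPoly(m,np.round(h*16).astype(np.int32),255,cv2.LINE_AA,4);return m/255.
def fit(obs,V,x0,steps=(.01,.01,.15)):
    # obs: list of (picture, pixels); minimise disagreement
    def f(q): return sum((np.abs(mask(p,tf(V,*q))-m).sum()/m.sum()) for p,m in obs)
    best=None
    for w in np.linspace(-.6,.6,5) if steps[2]>.1 else [0]:
        s=np.array(x0,float)+[0,0,w]
        sim=np.vstack([s]+[s+np.eye(3)[i]*steps[i] for i in range(3)])
        r=minimize(f,s,method="Nelder-Mead",options=dict(initial_simplex=sim,xatol=1e-5,fatol=1e-5))
        if best is None or r.fun<best.fun:best=r
    return best
E
python3 - <<'E'
from rig import *
from h import *
P={n:get_image(n) for n in("scene","top")}
S={}
for n,p in P.items():
    for t in("device","stand","pin","cover_hole","release","stand_hole0"):
        r=silhouettes(t,p)
        print(n,t,[(round(d["confidence"],2),np.round(d["box"],1).tolist(),int(d["pixels"].sum())) for d in r[:3]])
        if r:S[n,t]=r[0]
    im=p["frame"][:,:,::-1].copy()
    for t,(x0) in (("device",0),("stand",0)):
        u,v=map(int,S[n,t]["box"][:2]);c=cv2.resize(p["frame"][v-45:v+45,u-60:u+60,::-1],None,fx=6,fy=6,interpolation=cv2.INTER_CUBIC)
        cv2.imwrite(f"pics/z_{n}_{t}.png",c);print(u-60,v-45)
for t,V,z in(("device",box(.09,.13,0,.056),.03),("stand",box(.056,.056,0,.046),.03)):
    obs=[(P[n],S[n,t]["pixels"].astype(float)) for n in P]
    g=ray(P["top"],S["top",t]["box"][:2],z)
    w=0.35 if t=="device" else 0
    for o in([obs[0]],[obs[1]],obs):
        r=fit(o,V,[g[0],g[1],w]);print(t,r.x,r.fun)
E
```

```text
scene device [(0.97, [321.2, 190.2, 55.2, 48.6], 2084)]
scene stand [(0.59, [221.1, 173.7, 31.0, 31.5], 535), (0.46, [323.3, 182.4, 51.2, 31.1], 1046)]
scene pin [(0.75, [221.4, 165.3, 18.5, 20.4], 191)]
scene cover_hole [(0.77, [324.9, 182.6, 53.0, 27.9], 1001)]
scene release [(0.87, [324.4, 183.8, 47.2, 30.5], 1005)]
scene stand_hole0 [(0.8, [220.2, 177.4, 28.9, 24.7], 534)]
261 145
161 128
top device [(0.96, [311.1, 212.3, 69.1, 58.3], 2421)]
top stand [(0.92, [438.6, 216.4, 27.7, 25.4], 652), (0.37, [446.3, 211.4, 17.0, 11.0], 156)]
top pin [(0.64, [446.8, 211.5, 16.3, 11.0], 140)]
top cover_hole [(0.77, [314.8, 210.8, 61.5, 47.3], 1691)]
top release [(0.79, [315.1, 211.3, 62.8, 49.2], 1728)]
top stand_hole0 [(0.78, [438.2, 215.4, 28.9, 29.4], 646)]
251 167
378 171
device [0.52297589 0.04964247 0.41561714] 0.0640133980655602
device [0.52093688 0.04864014 0.45247559] 0.09357176988928574
device [0.52180877 0.04964681 0.4376212 ] 0.16197449505615646
stand [ 0.52260161 -0.22984028  1.72699689] 0.35151914971596115
stand [ 0.51911577 -0.23136174  0.0427449 ] 0.36527126187898473
stand [ 0.52002089 -0.23134781  0.03521897] 0.7298750971060979
```

View pics/z_top_device.png

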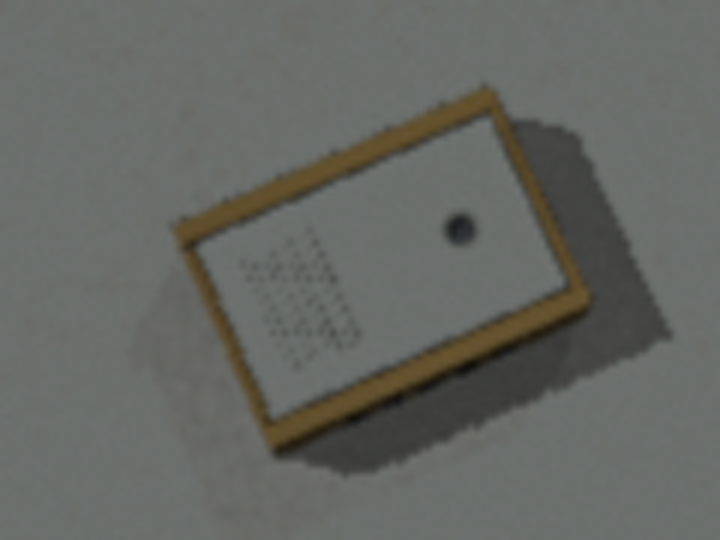

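View pics/z_top_stand.png

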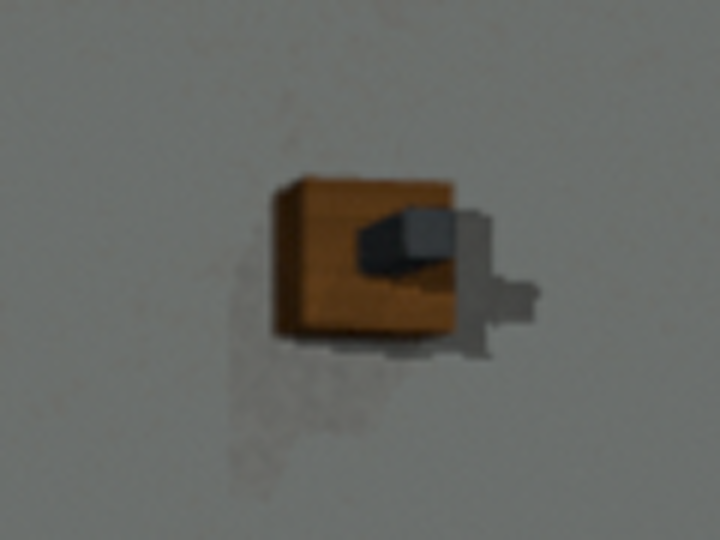

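View pics/z_scene_stand.png

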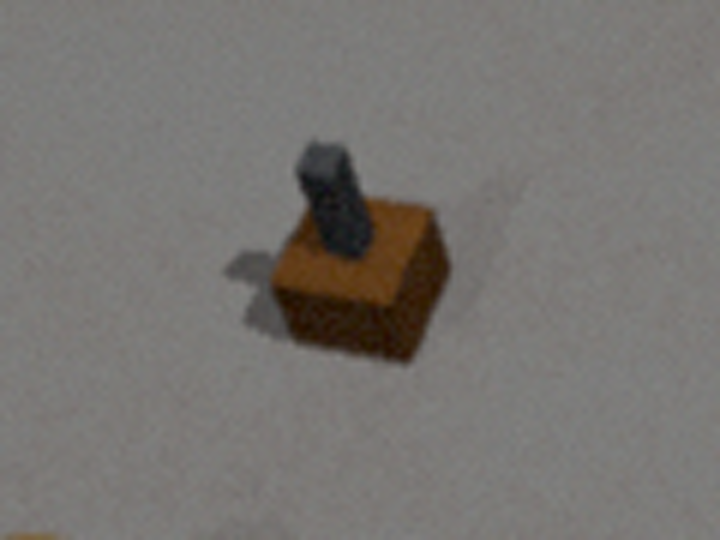

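The zooms give the hole at top pixel (327.3,204.7) and the handle standing about the centre of the stand's top face. I'll move over the device first for a close wrist look.

```bash
python3 -m crank '{"slide":[[-0.03,-0.02,0],[-0.07,-0.047,0.005],[-0.11,-0.075,0.01],[-0.15,-0.10,0.015],[-0.19,-0.13,0.02],[-0.23,-0.156,0.025],[-0.27,-0.183,0.03],[-0.30,-0.203,0.03]],"roll":[0.1,0.23,0.36,0.49,0.62,0.75,0.88,1.0],"grip":[0.085,0.085,0.085,0.085,0.085,0.085,0.085,0.085]}'; python3 -c "
from rig import *;s=observe();print(s['position'],s['tool_rot'].round(4),s['q'].round(1))"
```

```text
time_s: 1.65
position: [0.4078, 0.2095, 0.201]
tool_rot: [[-0.185, 0.983, -0.0], [0.983, 0.185, -0.0], [-0.0, -0.001, -1.0]]
ft_force: [0.8, -0.0, 1.2]
grip_width: 0.0849
[0.40779756 0.20953208 0.20095728] [[-1.853e-01  9.827e-01 -5.000e-04]
 [ 9.827e-01  1.853e-01 -3.000e-04]
 [-2.000e-04 -5.000e-04 -1.000e+00]] [12.4 14.3 91.1 -0.  74.7  1.7]
```

```bash
python3 -m crank '{"slide":[[-0.03,0.013,0],[-0.065,0.029,0],[-0.10,0.044,0],[-0.135,0.06,0],[-0.17,0.075,0],[-0.195,0.086,0],[-0.205,0.09,0],[-0.205,0.09,0]],"roll":[0.03,0.06,0.09,0.12,0.15,0.15,0.15,0.15],"grip":[0.085,0.085,0.085,0.085,0.085,0.085,0.085,0.085]}'; python3 - <<'E'
from rig import *
from h import *
s=observe();print(s['position'],s['tool_rot'].round(4))
p=get_image("wrist");cv2.imwrite("pics/w1.png",p["frame"][:,:,::-1])
r=silhouettes("device",p);d=r[0];print(d["confidence"],d["box"])
m=d["pixels"].astype(float)
r=fit([(p,m)],box(.09,.13,0,.056),[.522,.0496,.4376],(.005,.005,.05));print(r.x,r.fun)
import pickle;pickle.dump((p,m),open("w1.pkl","wb"))
E
```

```text
time_s: 2.45
position: [0.5348, 0.0272, 0.201]
tool_rot: [[-0.041, 0.999, -0.0], [0.999, 0.041, 0.0], [0.0, -0.0, -1.0]]
ft_force: [-0.3, -0.2, -0.5]
grip_width: 0.0847
[0.53479235 0.02718543 0.20104572] [[-4.150e-02  9.991e-01 -3.000e-04]
 [ 9.991e-01  4.150e-02  1.000e-04]
 [ 1.000e-04 -3.000e-04 -1.000e+00]]
0.88 [308.9, 159.2, 140.3, 159.9]
[0.52015389 0.04592694 0.43869258] 0.0561449201710922
```

View pics/w1.png

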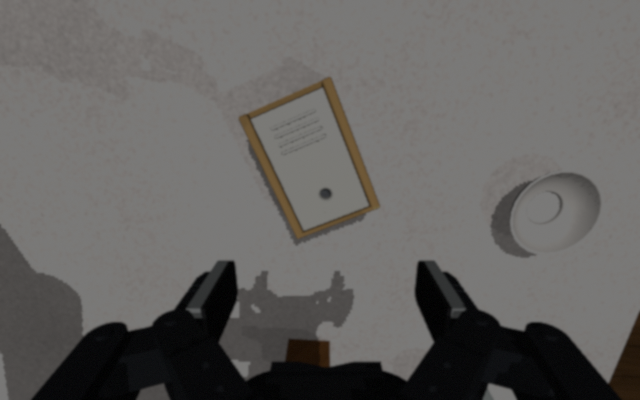

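The wrist view shows the hole at about (325,193), with the ribs at the upper end, and the stand peeking out at (308,355). I'll triangulate the hole position.

```bash
python3 - <<'E'
from rig import *
from h import *
import pickle
p,m=pickle.load(open("w1.pkl","rb"))
def blob(p,u,v,r=9):
    g=cv2.cvtColor(p["frame"],cv2.COLOR_RGB2GRAY).astype(float)
    w=g[v-r:v+r+1,u-r:u+r+1];bg=np.median(w);w=np.clip(bg-w-10,0,None);yy,xx=np.mgrid[v-r:v+r+1,u-r:u+r+1]
    return (w*xx).sum()/w.sum(),(w*yy).sum()/w.sum()
t=get_image("top");s=get_image("scene")
for q,uv,r in((p,(325,193),9),(t,(327,205),5),(s,(311,186),4)):
    b=blob(q,*uv,r);print(b,ray(q,b,.054),ray(q,b,.048))
for q in (p,):
    x=.52015,.04593,.4387
    print(tf(np.array([[0,-.032,.054]]),*x))
print(tf(np.array([[0,-.032,.054]]),.5218,.0496,.4376))
E
```

```text
(np.float64(325.34584450402144), np.float64(193.03196535368116)) [0.53379304 0.01935766 0.054     ] [0.53385588 0.01750298 0.048     ]
(np.float64(nan), np.float64(nan)) [nan nan nan] [nan nan nan]
(np.float64(310.70818505338076), np.float64(185.3932384341637)) [0.53574709 0.02199927 0.054     ] [0.53158208 0.0208919  0.048     ]
[[0.53374241 0.01696025 0.054     ]]
[[0.53536054 0.02061532 0.054     ]]<stdin>:8: RuntimeWarning: invalid value encountered in scalar divide
```

```bash
python3 -m crank '{"slide":[[-0.03,-0.003,0],[-0.075,-0.0075,0],[-0.12,-0.012,0],[-0.165,-0.0165,0],[-0.21,-0.021,0],[-0.24,-0.024,0],[-0.257,-0.0257,0],[-0.257,-0.0257,0]],"roll":[0,0,0,0,0,0,0,0],"grip":[0.085,0.085,0.085,0.085,0.085,0.085,0.085,0.085]}'; python3 - <<'E'
from rig import *
from h import *
import pickle
s=observe();print(s['position'],s['tool_rot'].round(4))
p=get_image("wrist");cv2.imwrite("pics/w2.png",p["frame"][:,:,::-1])
for t in("stand","pin"):
  for d in silhouettes(t,p):print(t,d["confidence"],d["box"])
u=None
c=p["frame"][100:300,200:440,::-1];cv2.imwrite("pics/w2z.png",cv2.resize(c,None,fx=3,fy=3,interpolation=cv2.INTER_CUBIC))
pickle.dump(p,open("w2.pkl","wb"))
E
```

```text
time_s: 3.45
position: [0.5197, -0.2307, 0.2012]
tool_rot: [[-0.042, 0.999, -0.0], [0.999, 0.042, -0.0], [-0.0, -0.0, -1.0]]
ft_force: [-0.1, 0.6, -0.5]
grip_width: 0.0852
[ 0.51974154 -0.23065971  0.20122715] [[-0.0417  0.9991 -0.    ]
 [ 0.9991  0.0417 -0.    ]
 [-0.     -0.     -1.    ]]
stand 0.9 [326.4, 178.1, 62.1, 66.0]
pin 0.68 [326.7, 200.2, 21.6, 40.5]
```

View pics/w2.png

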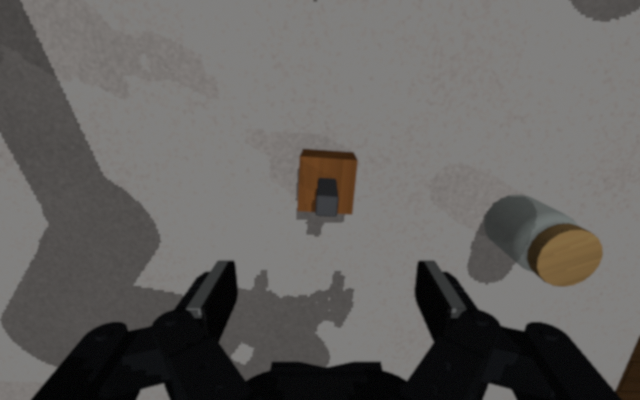

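View pics/w2z.png

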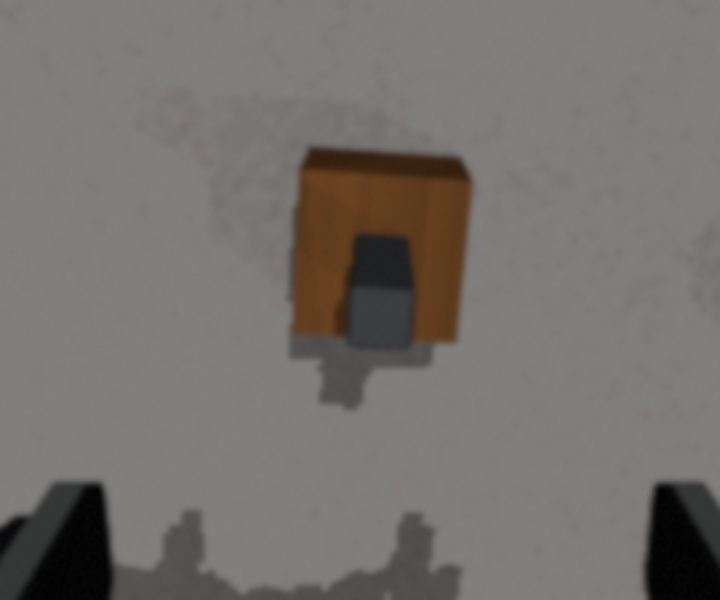

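The close view shows the handle's top at zoom corners (352,285), (413,288), (411,349), (347,347). The stand's top face is at (303,166), (469,181), (457,342), (292,332). I'll compute poses from those.

```bash
python3 - <<'E'
from h import *
import pickle
p=pickle.load(open("w2.pkl","rb"))
for z,C in((.106,[(352,285),(413,288),(411,349),(347,347)]),(.046,[(303,166),(469,181),(457,342),(292,332)])):
    W=np.array([ray(p,((u+.5)/3-.5+200,(v+.5)/3-.5+100),z)[:2] for u,v in C])
    print(W.round(4).tolist(),W.mean(0))
    for i in range(4):
        d=W[(i+1)%4]-W[i];print(np.hypot(*d).round(4),np.degrees(np.arctan2(d[1],d[0])).round(1))
m=[d for d in [0]]
E
```

```text
[[0.5117, -0.2241], [0.5279, -0.2243], [0.5283, -0.2416], [0.5109, -0.2418]] [ 0.51967788 -0.23294481]
0.0162 -0.5
0.0173 -88.7
0.0173 -179.4
0.0176 87.6
[[0.4937, -0.2041], [0.5469, -0.2067], [0.5468, -0.2618], [0.491, -0.2606]] [ 0.51961883 -0.23328131]
0.0532 -2.7
0.0551 -90.0
0.0558 178.8
0.0565 87.2
```

```bash
python3 -m crank '{"slide":[[-0.001,0,0.015],[-0.002,0,0.045],[-0.002,0,0.075],[-0.002,0,0.105],[-0.002,0,0.125],[-0.002,0,0.137],[-0.002,0,0.139],[-0.002,0,0.139]],"roll":[0.03,0.06,0.06,0.06,0.06,0.06,0.06,0.06],"grip":[0.085,0.085,0.07,0.06,0.05,0.05,0.05,0.05]}'; python3 - <<'E'
from rig import *
import cv2
p=get_image("wrist");cv2.imwrite("pics/w3.png",p["frame"][:,:,::-1])
E
```

```text
time_s: 4.4
position: [0.5204, -0.2316, 0.0629]
tool_rot: [[0.016, 1.0, 0.001], [1.0, -0.016, -0.0], [-0.0, 0.001, -1.0]]
ft_force: [-0.5, 0.1, -0.0]
grip_width: 0.0501
```

View pics/w3.png

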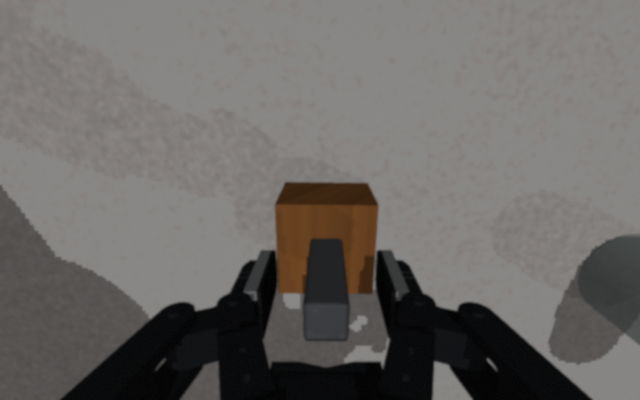

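The handle at (326,290) is centred between the pads and aligned with them. I'll close.

```bash
python3 -m crank '{"slide":[[0,0,0],[0,0,0],[0,0,0],[0,0,0],[0,0,0],[0,0,0],[0,0,0],[0,0,0]],"roll":[0,0,0,0,0,0,0,0],"grip":[0.04,0.03,0.022,0.016,0.012,0.012,0.012,0.012]}' 60; python3 -c "
from rig import *;s=observe();print(s['position'],s['ft_force'])"
```

```text
time_s: 5.25
position: [0.52, -0.2321, 0.0628]
tool_rot: [[0.017, 1.0, 0.0], [1.0, -0.017, -0.0], [-0.0, 0.0, -1.0]]
ft_force: [-0.9, 0.3, 5.3]
grip_width: 0.0174
[ 0.52004691 -0.2320705   0.06281836] [-0.8927159   0.33350218  5.26275129]
```

```bash
python3 -m crank '{"slide":[[0,0,-0.004],[0,0,-0.015],[0,0,-0.03],[0,0,-0.05],[0,0,-0.07],[0,0,-0.085],[0,0,-0.09],[0,0,-0.09]],"roll":[0,0,0,0,0,0,0,0],"grip":[0.012,0.012,0.012,0.012,0.012,0.012,0.012,0.012]}'; python3 - <<'E'
from rig import *
import cv2
s=observe();print(s['position'],s['ft_force'],s['wrist_torque'])
p=get_image("wrist");cv2.imwrite("pics/w4.png",p["frame"][:,:,::-1])
E
```

```text
time_s: 6.05
position: [0.5201, -0.232, 0.153]
tool_rot: [[0.017, 1.0, 0.001], [1.0, -0.017, -0.001], [-0.001, 0.001, -1.0]]
ft_force: [0.7, 0.3, -0.2]
grip_width: 0.0174
[ 0.52009108 -0.23204118  0.15303207] [ 0.69194267  0.3328603  -0.19207258] [ 0.02091257 -0.02130535 -0.02250277]
```

View pics/w4.png

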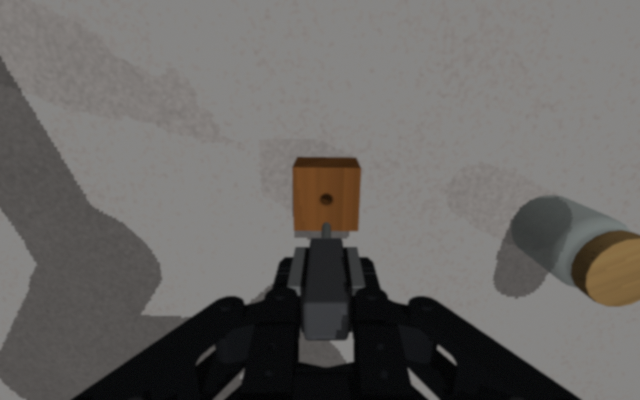

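The pin's tip shows at about (326,226) and the empty stand hole at (326,199). Now I'll measure both precisely and use that to calibrate the wrist camera's bias.

```bash
python3 - <<'E'
from rig import *
from h import *
import pickle
p=get_image("wrist")
c=p["frame"][140:250,270:390,::-1];cv2.imwrite("pics/w4z.png",cv2.resize(c,None,fx=6,fy=5.4,interpolation=cv2.INTER_CUBIC))
pickle.dump(p,open("w4.pkl","wb"))
print(proj(p,[[.52,-.232,.1002],[.52,-.232,.046]]), ray(p,(326,199),.046), ray(p,(326,225),.1002))
E
```

```text
[[327.2126212  223.99717955]
 [326.99959959 198.6996461 ]] [ 0.5191623  -0.23225088  0.046     ] [ 0.51917624 -0.23271524  0.1002    ]
```

View pics/w4z.png

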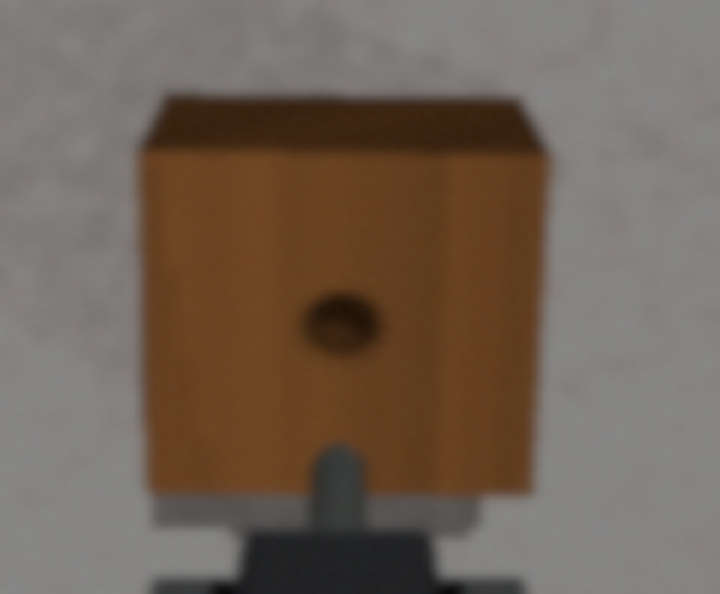

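```bash
python3 -m crank '{"slide":[[0.02,0.001,0],[0.06,0.003,0],[0.105,0.0045,0],[0.15,0.006,0],[0.195,0.008,0],[0.235,0.0095,0.01],[0.2535,0.0105,0.025],[0.2535,0.0105,0.028]],"roll":[0,0,0,0,0,0,0,0],"grip":[0.012,0.012,0.012,0.012,0.012,0.012,0.012,0.012]}'; cat > look.py <<'E'
from rig import *
from h import *
import pickle,sys
s=observe();print(s['position'],s['ft_force'],s['tool_rot'][:2].round(4).tolist())
p=get_image("wrist");pickle.dump(p,open(sys.argv[1]+".pkl","wb"))
cv2.imwrite(f"pics/{sys.argv[1]}.png",p["frame"][:,:,::-1])
u,v=proj(p,[s["position"]-[0,0,.06]])[0].astype(int);u-=60;v-=60;print("origin",u,v)
cv2.imwrite(f"pics/{sys.argv[1]}z.png",cv2.resize(p["frame"][v:v+100,u:u+120,::-1],None,fx=6,fy=6,interpolation=cv2.INTER_CUBIC))
E
python3 look.py w5
```

```text
time_s: 6.95
position: [0.5335, 0.0237, 0.1223]
tool_rot: [[0.014, 1.0, -0.004], [1.0, -0.014, 0.001], [0.001, -0.004, -1.0]]
ft_force: [-0.3, -0.7, -1.1]
grip_width: 0.0175
[0.53352156 0.02372606 0.12226615] [-0.28792225 -0.68341166 -1.08841775] [[0.0136, 0.9999, -0.0041], [0.9999, -0.0136, 0.001]]
origin 267 159
```

View pics/w5z.png

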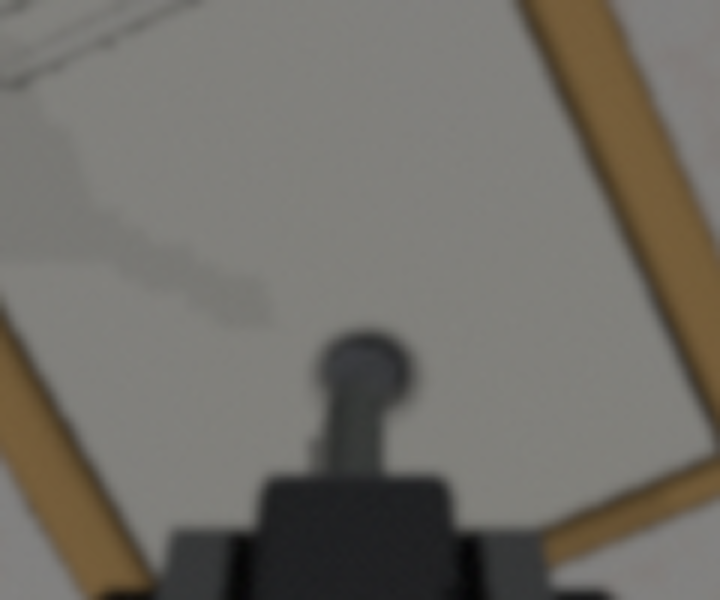

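```bash
python3 look.py w6; python3 look.py w7
```

```text
[0.53388857 0.02218254 0.1226056 ] [ 0.16130937 -0.33531536 -1.09000053] [[0.0149, 0.9999, -0.0035], [0.9999, -0.0149, 0.0005]]
origin 267 159
[0.53438747 0.02114738 0.12347925] [ 0.09828377 -0.72673465 -0.35144791] [[0.0164, 0.9999, -0.002], [0.9999, -0.0164, 0.0001]]
origin 267 159
```

View pics/w7z.png

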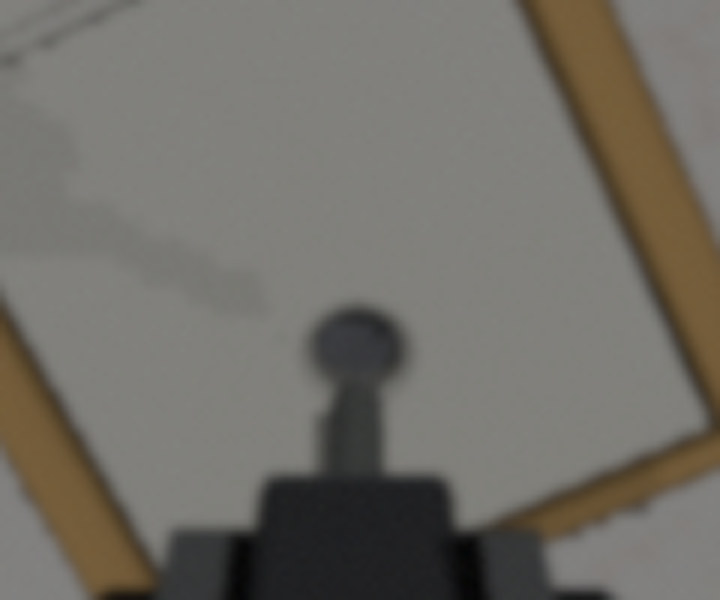

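```bash
python3 - <<'E'
from h import *
import pickle
p=pickle.load(open("w7.pkl","rb"))
f=lambda u,v:(267+(u+.5)/6-.5,159+(v+.5)/6-.5)
print("hole",ray(p,f(357,345),.054)); t=ray(p,f(355,383),.0707);print("tip",t-[0,.003,0])
p=pickle.load(open("w5.pkl","rb"))
print("hole w5",ray(p,f(366,371),.054))
p=pickle.load(open("w4.pkl","rb"))
t=ray(p,(325.75,222.4),.1002);print("tip4",t-[0,.003,0])
E
```

```text
hole [0.53367371 0.01984819 0.054     ]
tip [0.53351367 0.01883371 0.0707    ]
hole w5 [0.53372202 0.01959671 0.054     ]
tip4 [ 0.51903842 -0.23382917  0.1002    ]
```

```bash
python3 -m crank '{"slide":[[0.0008,-0.0003,0.002],[0.0008,-0.0003,0.005],[0.0008,-0.0003,0.01],[0.0008,-0.0003,0.015],[0.0008,-0.0003,0.019],[0.0008,-0.0003,0.022],[0.0008,-0.0003,0.024],[0.0008,-0.0003,0.024]],"roll":[0,0,0,0,0,0,0,0],"grip":[0.012,0.012,0.012,0.012,0.012,0.012,0.012,0.012]}'; python3 look.py w8;python3 look.py w8
```

```text
time_s: 7.9
position: [0.5344, 0.0222, 0.1001]
tool_rot: [[0.017, 1.0, -0.0], [1.0, -0.017, 0.0], [0.0, -0.0, -1.0]]
ft_force: [-0.5, -0.0, -1.3]
grip_width: 0.0172
[0.53438095 0.0221751  0.10006705] [-0.51493722 -0.01796966 -1.32015243] [[0.017, 0.9999, -0.0004], [0.9999, -0.017, 0.0001]]
origin 266 159
[0.53444311 0.02216652 0.10026418] [-0.3049107   0.10360225 -1.12213472] [[0.017, 0.9999, -0.0001], [0.9999, -0.017, 0.0]]
origin 266 159
```

View pics/w8z.png

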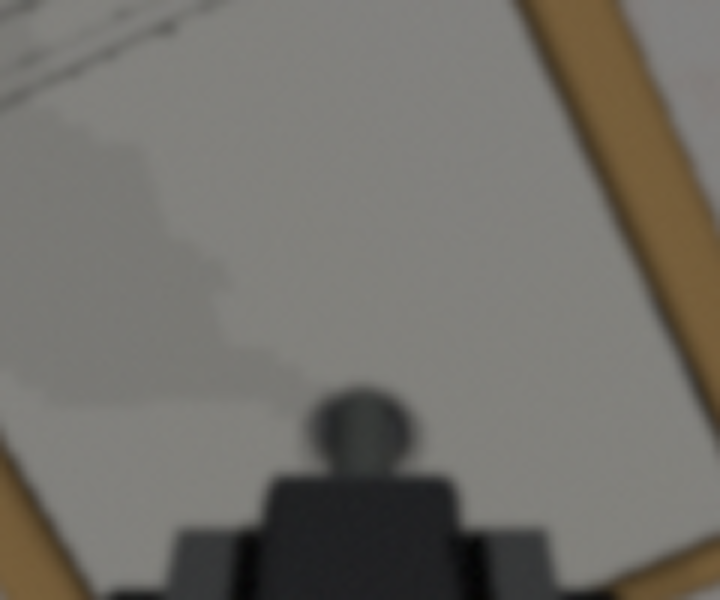

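The pin is inside the hole mouth at (360,430 in the zoom) with no contact force. I'll feel downward in small steps.

```bash
python3 -m crank '{"slide":[[0,0,0.0005],[0,0,0.001],[0,0,0.0015],[0,0,0.002],[0,0,0.0025],[0,0,0.003],[0,0,0.003],[0,0,0.003]],"roll":[0,0,0,0,0,0,0,0],"grip":[0.012,0.012,0.012,0.012,0.012,0.012,0.012,0.012]}'
python3 -c "
from rig import *;s=observe();print(s['position'],s['ft_force'])"
```

```text
time_s: 8.8
position: [0.5345, 0.0221, 0.0973]
tool_rot: [[0.017, 1.0, 0.0], [1.0, -0.017, -0.0], [-0.0, 0.0, -1.0]]
ft_force: [0.7, -0.5, 0.3]
grip_width: 0.0174
[0.53447475 0.02211777 0.0973314 ] [ 0.70613961 -0.4648331   0.2967567 ]
```

```bash
python3 -m crank '{"slide":[[0,0,0.0005],[0,0,0.001],[0,0,0.0015],[0,0,0.002],[0,0,0.002],[0,0,0.002],[0,0,0.002],[0,0,0.002]],"roll":[0,0,0,0,0,0,0,0],"grip":[0.012,0.012,0.012,0.012,0.012,0.012,0.012,0.012]}'
```

```text
time_s: 9.6
position: [0.5345, 0.0222, 0.0953]
tool_rot: [[0.017, 1.0, 0.0], [1.0, -0.017, 0.0], [0.0, 0.0, -1.0]]
ft_force: [-0.5, 0.6, -0.6]
grip_width: 0.0169
```

```bash
python3 -c "
from rig import *;s=observe();print(s['position'],s['ft_force'])"
```

```text
[0.53445989 0.02215514 0.09534103] [-0.54475112  0.56312523 -0.59916347]
```

```bash
python3 -m crank '{"slide":[[0,0,0.0005],[0,0,0.001],[0,0,0.0015],[0,0,0.002],[0,0,0.002],[0,0,0.002],[0,0,0.002],[0,0,0.002]],"roll":[0,0,0,0,0,0,0,0],"grip":[0.012,0.012,0.012,0.012,0.012,0.012,0.012,0.012]}'
```

```text
time_s: 10.4
position: [0.5345, 0.0221, 0.0933]
tool_rot: [[0.017, 1.0, 0.0], [1.0, -0.017, -0.0], [-0.0, 0.0, -1.0]]
ft_force: [-0.2, -1.0, 0.1]
grip_width: 0.0174
```

```bash
python3 -m crank '{"slide":[[0,0,0.0005],[0,0,0.001],[0,0,0.0015],[0,0,0.002],[0,0,0.002],[0,0,0.002],[0,0,0.002],[0,0,0.002]],"roll":[0,0,0,0,0,0,0,0],"grip":[0.012,0.012,0.012,0.012,0.012,0.012,0.012,0.012]}'
```

```text
time_s: 11.2
position: [0.5345, 0.0221, 0.0914]
tool_rot: [[0.017, 1.0, 0.0], [1.0, -0.017, -0.0], [-0.0, 0.0, -1.0]]
ft_force: [-0.3, 0.4, 1.7]
grip_width: 0.0173
```

```bash
python3 -m crank '{"slide":[[0,0,0.0005],[0,0,0.001],[0,0,0.0015],[0,0,0.0015],[0,0,0.0015],[0,0,0.0015],[0,0,0.0015],[0,0,0.0015]],"roll":[0,0,0,0,0,0,0,0],"grip":[0.012,0.012,0.012,0.012,0.012,0.012,0.012,0.012]}'; python3 - <<'E'
from rig import *
import numpy as np
F=[]
for i in range(5): F.append(observe()["ft_force"]); get_image("wrist")
print(np.mean(F,0),np.std(F,0),observe()["position"])
E
```

```text
time_s: 12.0
position: [0.5345, 0.0221, 0.0899]
tool_rot: [[0.017, 1.0, 0.0], [1.0, -0.017, -0.0], [-0.0, 0.0, -1.0]]
ft_force: [0.8, 1.0, 3.0]
grip_width: 0.0171
[-0.1473231   0.38302992  3.11671865] [0.61082304 0.52995774 0.55457191] [0.53448344 0.02216332 0.08982685]
```

```bash
python3 -m crank '{"slide":[[0,0,0.0005],[0,0,0.001],[0,0,0.0015],[0,0,0.002],[0,0,0.002],[0,0,0.002],[0,0,0.002],[0,0,0.002]],"roll":[0,0,0,0,0,0,0,0],"grip":[0.012,0.012,0.012,0.012,0.012,0.012,0.012,0.012]}'; cat > f.py <<'E'
from rig import *
import numpy as np
F=[];P=[]
for i in range(5): s=observe();F.append(s["ft_force"]);P.append(s["position"]); get_image("wrist")
print(np.mean(F,0),np.mean(P,0),s["time_s"])
E
python3 f.py
```

```text
time_s: 13.05
position: [0.5345, 0.0222, 0.0879]
tool_rot: [[0.017, 1.0, 0.0], [1.0, -0.017, -0.0], [-0.0, 0.0, -1.0]]
ft_force: [-0.9, 0.2, 4.4]
grip_width: 0.0172
[-0.66315528 -0.17466811  4.71629824] [0.53449073 0.02214182 0.08785787] 13.25
```

```bash
python3 -m crank '{"slide":[[0,0,0.0005],[0,0,0.001],[0,0,0.0015],[0,0,0.002],[0,0,0.0022],[0,0,0.0022],[0,0,0.0022],[0,0,0.0022]],"roll":[0,0,0,0,0,0,0,0],"grip":[0.012,0.012,0.012,0.012,0.012,0.012,0.012,0.012]}'; 
python3 f.py
```

```text
time_s: 14.1
position: [0.5345, 0.0221, 0.0858]
tool_rot: [[0.017, 1.0, 0.0], [1.0, -0.017, -0.0], [-0.0, 0.0, -1.0]]
ft_force: [-1.0, 0.4, 6.4]
grip_width: 0.0171
[-1.37418724  0.04119827  6.59014633] [0.53450956 0.02213872 0.08579248] 14.3
```

```bash
python3 -m crank '{"slide":[[0.0007,-0.00035,0],[0.0014,-0.0007,0],[0.0021,-0.00105,0],[0.0028,-0.0014,0],[0.0036,-0.00175,0],[0.0045,-0.0022,0],[0.0045,-0.0022,0],[0.0045,-0.0022,0]],"roll":[0,0,0,0,0,0,0,0],"grip":[0.012,0.012,0.012,0.012,0.012,0.012,0.012,0.012]}'; 
python3 f.py; python3 look.py w9
```

```text
time_s: 15.15
position: [0.5328, 0.026, 0.086]
tool_rot: [[0.017, 1.0, 0.001], [1.0, -0.017, -0.001], [-0.001, 0.001, -1.0]]
ft_force: [0.1, -2.6, 6.4]
grip_width: 0.0173
[ 0.3441205  -2.71531359  6.26193642] [0.53280925 0.02602457 0.08595241] 15.35
[0.53281445 0.02601589 0.08596102] [-0.82561414 -2.6086246   5.58838866] [[0.0169, 0.9999, 0.0013], [0.9999, -0.0169, -0.0014]]
origin 266 159
```

View pics/w9.png

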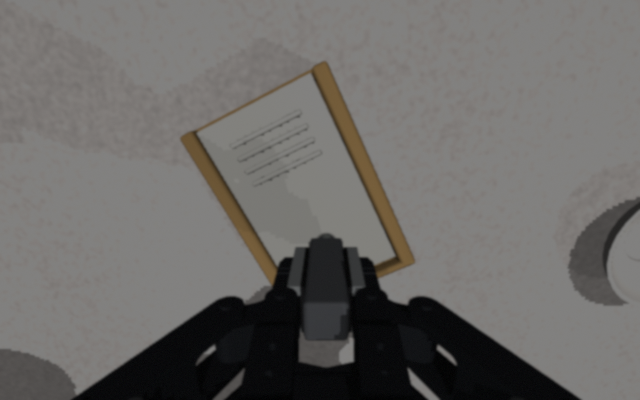

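The right rail's top edge runs from about (325,63) to (412,258). I'll check the slide direction against it.

```bash
python3 - <<'E'
from h import *
import pickle
p=pickle.load(open("w9.pkl","rb"))
cv2.imwrite("pics/w9y.png",cv2.resize(p["frame"][55:275,175:425,::-1],None,fx=2.6,fy=2.6,interpolation=cv2.INTER_CUBIC))
for a,b in(((325,63),(412,258)),((313,71),(396,262)),):
    d=(ray(p,a,.055)-ray(p,b,.055))[:2];print(d,np.hypot(*d),np.arctan2(-d[0],d[1]))
E
```

```text
[-0.05216255  0.11214243] 0.12368045863821149 0.4353773287779835
[-0.04858294  0.1111283 ] 0.1212839717173756 0.4121407984654908
```

```bash
python3 -m crank '{"slide":[[0.001,-0.0005,0],[0.002,-0.001,0],[0.003,-0.0015,0],[0.0045,-0.0022,0],[0.006,-0.0029,0],[0.0075,-0.0037,0],[0.009,-0.0044,0],[0.009,-0.0044,0]],"roll":[0,0,0,0,0,0,0,0],"grip":[0.012,0.012,0.012,0.012,0.012,0.012,0.012,0.012]}'; 
python3 f.py
```

```text
time_s: 16.25
position: [0.5285, 0.0352, 0.086]
tool_rot: [[0.017, 1.0, 0.001], [1.0, -0.017, -0.001], [-0.001, 0.001, -1.0]]
ft_force: [-0.5, -3.1, 6.3]
grip_width: 0.0172
[-0.14108908 -2.59073763  6.83133765] [0.52852637 0.03519419 0.08594663] 16.45
```

```bash
python3 -m crank '{"slide":[[0.0015,-0.0007,0],[0.003,-0.0014,0],[0.0045,-0.0021,0],[0.006,-0.0028,0],[0.0075,-0.0036,0],[0.009,-0.0043,0],[0.0105,-0.005,0],[0.012,-0.0057,0]],"roll":[0,0,0,0,0,0,0,0],"grip":[0.012,0.012,0.012,0.012,0.012,0.012,0.012,0.012]}'; 
python3 f.py; python3 look.py w10
```

```text
time_s: 17.3
position: [0.5231, 0.0472, 0.086]
tool_rot: [[0.017, 1.0, 0.001], [1.0, -0.017, -0.002], [-0.002, 0.001, -1.0]]
ft_force: [0.2, -4.4, 6.2]
grip_width: 0.0171
[-0.18192694 -3.44278395  6.33598266] [0.52296945 0.04728491 0.08593097] 17.5
[0.52296608 0.04729159 0.08590741] [-0.33887344 -2.33095162  6.03903631] [[0.0169, 0.9999, 0.001], [0.9999, -0.0169, -0.0012]]
origin 266 159
```

View pics/w10.png

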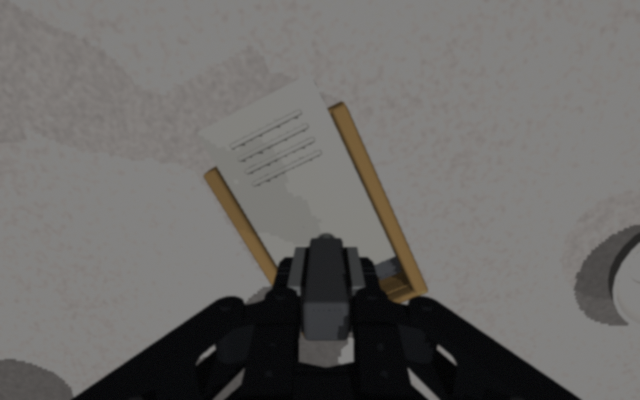

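The cover has slid out about 25 mm; its edge now runs from (200,132) to (310,80), past the rails. Continuing.

```bash
python3 -m crank '{"slide":[[0.0015,-0.0007,0],[0.003,-0.0014,0],[0.0045,-0.0021,0],[0.006,-0.0028,0],[0.0075,-0.0036,0],[0.009,-0.0043,0],[0.0105,-0.005,0],[0.0115,-0.0055,0]],"roll":[0,0,0,0,0,0,0,0],"grip":[0.012,0.012,0.012,0.012,0.012,0.012,0.012,0.012]}'; 
python3 f.py
```

```text
time_s: 18.4
position: [0.5177, 0.0588, 0.0859]
tool_rot: [[0.017, 1.0, 0.001], [1.0, -0.017, -0.002], [-0.001, 0.001, -1.0]]
ft_force: [-0.1, -3.4, 6.8]
grip_width: 0.0173
[ 0.22951246 -3.2881789   6.35446565] [0.51764066 0.05885835 0.08591308] 18.6
```

```bash
python3 -m crank '{"slide":[[0.0004,-0.0002,0],[0.0008,-0.0004,0],[0.0012,-0.0006,0],[0.0016,-0.0008,0],[0.0018,-0.0009,0],[0.0018,-0.0009,0],[0.0018,-0.0009,0],[0.0018,-0.0009,0]],"roll":[0,0,0,0,0,0,0,0],"grip":[0.012,0.012,0.012,0.012,0.012,0.012,0.012,0.012]}'; 
python3 f.py
```

```text
time_s: 19.45
position: [0.5175, 0.0596, 0.086]
tool_rot: [[0.017, 1.0, 0.002], [1.0, -0.017, -0.003], [-0.003, 0.003, -1.0]]
ft_force: [1.2, -7.5, 4.5]
grip_width: 0.0176
[ 1.33958926 -8.16158621  4.93696654] [0.51746941 0.05959644 0.08599269] 19.65
```

```bash
python3 -m crank '{"slide":[[-0.0005,0.0002,0],[-0.001,0.0005,0],[-0.0015,0.0007,0],[-0.0022,0.001,0],[-0.0026,0.0012,0],[-0.0026,0.0012,0],[-0.0026,0.0012,0],[-0.0026,0.0012,0]],"roll":[0,0,0,0,0,0,0,0],"grip":[0.012,0.012,0.012,0.012,0.012,0.012,0.012,0.012]}'; 
python3 f.py; python3 look.py w11
```

```text
time_s: 20.5
position: [0.5177, 0.0587, 0.0858]
tool_rot: [[0.017, 1.0, 0.0], [1.0, -0.017, 0.0], [0.0, 0.0, -1.0]]
ft_force: [-1.0, 1.1, 7.0]
grip_width: 0.0173
[-0.67165366  0.92985216  6.62446554] [0.51766376 0.05869852 0.08580975] 20.7
[0.5176482  0.05869333 0.08577544] [-0.56230298  1.04770939  6.9020502 ] [[0.017, 0.9999, 0.0003], [0.9999, -0.017, 0.0001]]
origin 266 159
```

View pics/w11.png

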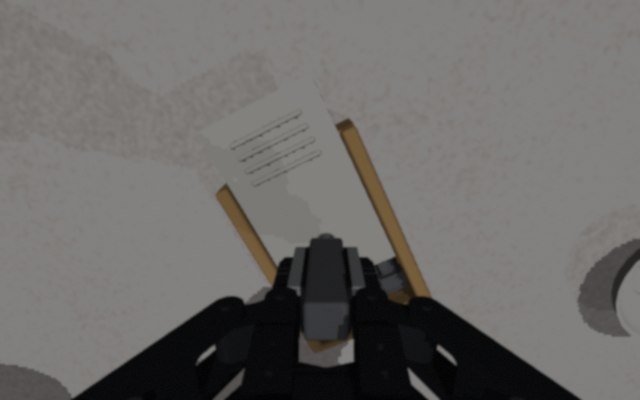

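The cover is out at its stop and the sideways load is off. I'll lift straight out.

```bash
python3 -m crank '{"slide":[[0,0,-0.003],[0,0,-0.008],[0,0,-0.014],[0,0,-0.022],[0,0,-0.032],[0,0,-0.047],[0,0,-0.062],[0,0,-0.07]],"roll":[0,0,0,0,0,0,0,0],"grip":[0.012,0.012,0.012,0.012,0.012,0.012,0.012,0.012]}'; 
python3 f.py; python3 look.py w12; python3 - <<'E'
from rig import *
from h import *
p=get_image("top");cv2.imwrite("pics/t12.png",p["frame"][:,:,::-1])
cv2.imwrite("pics/t12z.png",cv2.resize(p["frame"][160:260,240:360,::-1],None,fx=6,fy=6,interpolation=cv2.INTER_CUBIC))
E
```

```text
time_s: 21.6
position: [0.5179, 0.0586, 0.1572]
tool_rot: [[0.017, 1.0, 0.002], [1.0, -0.017, -0.0], [-0.0, 0.002, -1.0]]
ft_force: [0.0, 0.4, -0.6]
grip_width: 0.0173
[ 0.32953202  0.15324692 -0.56626569] [0.51780074 0.05861657 0.15660043] 21.8
[0.51721161 0.05866738 0.15502387] [ 0.61683501  0.29940895 -0.19859037] [[0.017, 0.9999, -0.0012], [0.9999, -0.017, 0.0001]]
origin 266 159
```

View pics/w12.png

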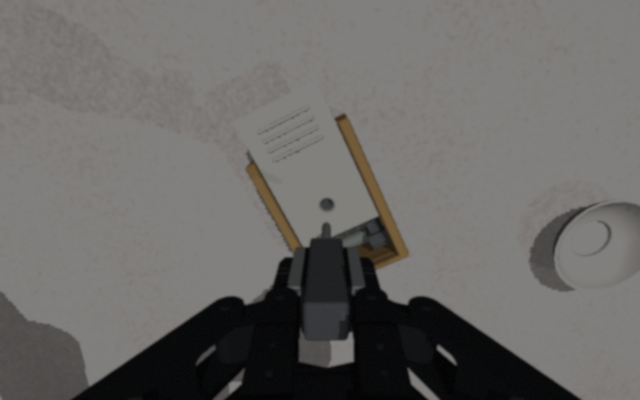

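View pics/w12z.png

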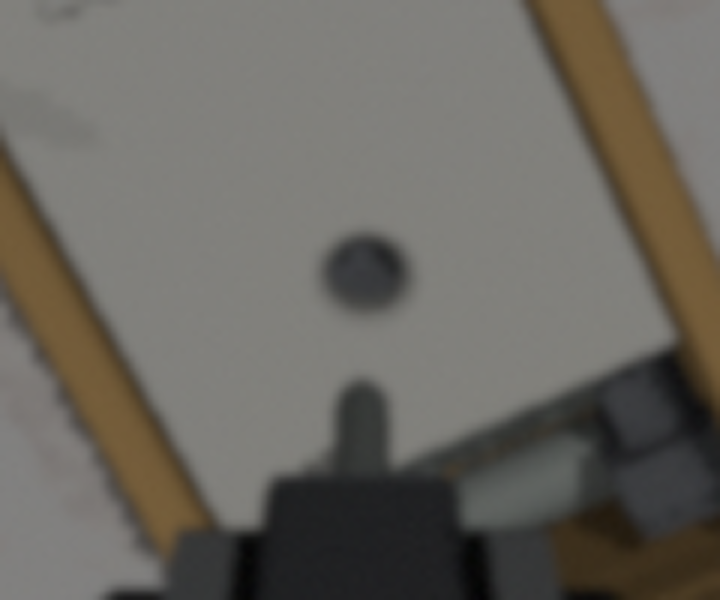

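The pin is clear, with its tip at (361,381) in the zoom, as before, so it has not slipped. The hole is at (364,272). I'll compute how far the cover travelled.

```bash
python3 - <<'E'
from h import *
import pickle
p=pickle.load(open("w12.pkl","rb"))
h=ray(p,(266+364.5/6-.5,159+272.5/6-.5),.054);t=ray(p,(266+361.5/6-.5,159+381.5/6-.5),.155-.0528)
d=h[:2]-[.5337,.0197];print(h,d,np.hypot(*d),t-[0,.003,0])
E
python3 -c "
from rig import *;s=observe();print(s['position'],s['tool_rot'].round(4).tolist())"
```

```text
[0.51664467 0.05569728 0.054     ] [-0.01705533  0.03599728] 0.039833260826670845 [0.51640042 0.05654932 0.1022    ]
[0.5172787  0.05866394 0.15496672] [[0.017, 0.9999, -0.0013], [0.9999, -0.017, 0.0001], [0.0001, -0.0013, -1.0]]
```

The cover measures 39.8 mm out. Now back above the stand.

```bash
python3 -m crank '{"slide":[[-0.02,0,-0.004],[-0.065,0.001,-0.007],[-0.11,0.003,-0.007],[-0.155,0.004,-0.007],[-0.20,0.005,-0.007],[-0.24,0.006,-0.007],[-0.27,0.0073,0],[-0.2893,0.0078,0.0033]],"roll":[0,0,0,0,0,0,0,0],"grip":[0.012,0.012,0.012,0.012,0.012,0.012,0.012,0.012]}'; python3 -m crank '{"slide":[[0,0,0.003],[0,0,0.008],[0,0,0.015],[0,0,0.022],[0,0,0.026],[0,0,0.026],[0,0,0.026],[0,0,0.026]],"roll":[0,0,0,0,0,0,0,0],"grip":[0.012,0.012,0.012,0.012,0.012,0.012,0.012,0.012]}'
python3 look.py w13
```

```text
time_s: 22.75
position: [0.52, -0.2328, 0.1513]
tool_rot: [[0.019, 1.0, -0.001], [1.0, -0.019, 0.001], [0.001, -0.001, -1.0]]
ft_force: [0.1, -0.7, -0.1]
grip_width: 0.0171
time_s: 23.55
position: [0.5206, -0.2308, 0.1266]
tool_rot: [[0.017, 1.0, 0.0], [1.0, -0.017, -0.0], [-0.0, 0.0, -1.0]]
ft_force: [1.0, -0.1, -1.5]
grip_width: 0.0173
[ 0.5205997  -0.23076692  0.12663463] [ 0.95368101 -0.08743797 -1.49850055] [[0.0169, 0.9999, 0.0005], [0.9999, -0.0169, -0.0003]]
origin 266 159
```

View pics/w13z.png

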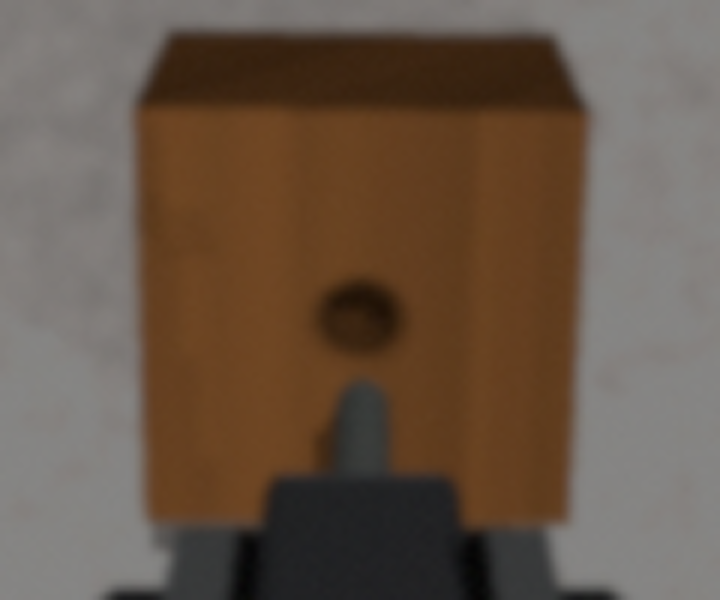

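```bash
python3 - <<'E'
from h import *
import pickle
p=pickle.load(open("w13.pkl","rb"))
h=ray(p,(266+360.5/6-.5,159+317.5/6-.5),.046);t=ray(p,(266+361.5/6-.5,159+381.5/6-.5),.1266-.0528)
print(h,t-[0,.003,0])
E
```

```text
[ 0.51969113 -0.23268302  0.046     ] [ 0.51987512 -0.23289663  0.0738    ]
```

The tip is within 0.3 mm of the hole's axis, so I'll lower it home.

```bash
python3 -m crank '{"slide":[[0,0,0.004],[0,0,0.012],[0,0,0.022],[0,0,0.032],[0,0,0.042],[0,0,0.052],[0,0,0.06],[0,0,0.0625]],"roll":[0,0,0,0,0,0,0,0],"grip":[0.012,0.012,0.012,0.012,0.012,0.012,0.012,0.012]}'; python3 f.py
```

```text
time_s: 24.4
position: [0.5201, -0.2306, 0.0628]
tool_rot: [[0.017, 1.0, -0.001], [1.0, -0.017, 0.001], [0.001, -0.001, -1.0]]
ft_force: [-4.4, 2.3, 14.9]
grip_width: 0.0175
[-1.12267719  0.43785766  3.04216476] [ 0.52040385 -0.23071778  0.06349972] 24.6
```

It is seated, with light contact. Now I'll release.

```bash
python3 -m crank '{"slide":[[0,0,0],[0,0,0],[0,0,0],[0,0,0],[0,0,0],[0,0,0],[0,0,0],[0,0,0]],"roll":[0,0,0,0,0,0,0,0],"grip":[0.02,0.026,0.034,0.042,0.05,0.05,0.05,0.05]}'; python3 -m crank '{"slide":[[0,0,-0.005],[0,0,-0.02],[0,0,-0.04],[0,0,-0.065],[0,0,-0.09],[0,0,-0.115],[0,0,-0.135],[0,0,-0.138]],"roll":[0,0,0,0,0,0,0,0],"grip":[0.06,0.07,0.08,0.085,0.085,0.085,0.085,0.085]}'; python3 look.py w14; python3 - <<'E'
from rig import *
from h import *
p=get_image("scene");cv2.imwrite("pics/s14.png",p["frame"][:,:,::-1])
p=get_image("top");cv2.imwrite("pics/t14.png",p["frame"][:,:,::-1])
E
```

```text
time_s: 25.45
position: [0.5205, -0.2308, 0.0638]
tool_rot: [[0.017, 1.0, -0.0], [1.0, -0.017, 0.0], [0.0, -0.0, -1.0]]
ft_force: [-0.2, 0.2, -0.8]
grip_width: 0.0501
time_s: 26.25
position: [0.5212, -0.2312, 0.2045]
tool_rot: [[0.017, 1.0, 0.004], [1.0, -0.017, -0.003], [-0.003, 0.004, -1.0]]
ft_force: [0.4, 0.3, 0.3]
grip_width: 0.0851
[ 0.5211568  -0.23119306  0.20451107] [0.43420353 0.26707046 0.31910239] [[0.0169, 0.9998, 0.004], [0.9999, -0.0169, -0.0029]]
origin 266 159
```

View pics/w14.png

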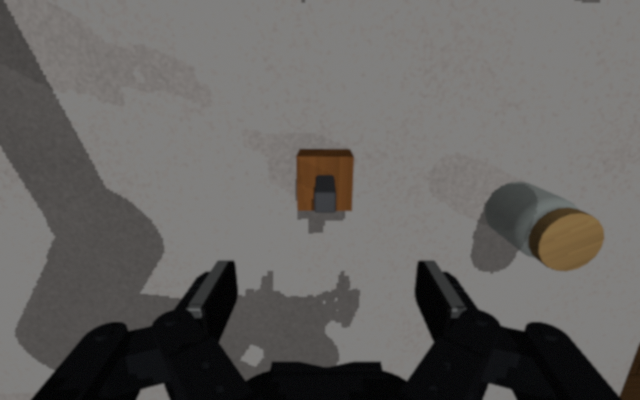

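View pics/s14.png

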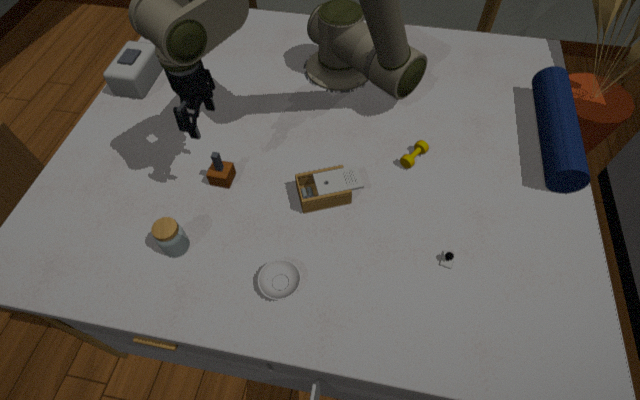

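The scene view shows the pin tool upright in the stand at (217,165) and the cover out at (345,180). The bystanders look unchanged. I'll compare with the starting picture for a last check.

```bash
python3 - <<'E'
import cv2,numpy as np
a=cv2.imread("pics/scene0.png");b=cv2.imread("pics/s14.png")
f=lambda i:cv2.resize(i[130:200,185:255],None,fx=5,fy=5,interpolation=cv2.INTER_CUBIC)
cv2.imwrite("pics/cmp.png",np.hstack([f(a),f(b)]))
for n,(x0,x1,y0,y1) in dict(jar=(145,195,210,260),dish=(250,305,255,305),rattle=(395,435,135,172),pac=(430,460,245,272),standpin=(200,240,145,192)).items():
    A=a[y0:y1,x0:x1].astype(np.float32).mean(2);B=b[y0:y1,x0:x1].astype(np.float32).mean(2)
    print(n,cv2.phaseCorrelate(A,B),np.abs(A-B).mean())
E
```

```text
jar ((0.07011629435966071, 0.06237269530439704), 0.9525205059051514) 6.7245326
dish ((-0.0012245606602334647, 0.03640164005578228), 0.9819635705947876) 7.367636
rattle ((-0.22680743178775487, -0.08074960221111738), 0.9590472602844238) 6.742117
pac ((0.19260960123236615, 0.4070843812537479), 1.0037405596839057) 7.29177
standpin ((0.1570518193861119, -0.12606021549500213), 0.9560591886440913) 6.928014
```

View pics/cmp.png

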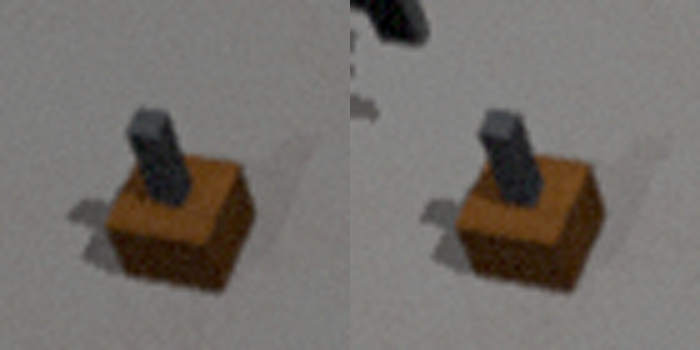

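The pin is fully home, the same as at the start, and the bystanders have not shifted. I'm handing the job in.

```bash
python3 -c "
from rig import *;print(close_job())"
```

```text
the job is handed in; nothing more can be done
None
```

I slid the battery cover out to its stop with the button held down, then put the pin tool back upright in its stand. I handed the job in at about 26 s of the 64 s allowed; no verdict was reported.

- **Button:** I felt down in small steps. The button sank freely for roughly 8 mm, then the spring took over at about 3 N, rising 0.8 N per mm. I held it at about 6.5 N.
- **Slide:** The cover moved with about 3 N sideways until it met the stop, where the sideways force peaked at about 8 N (under 10 N in all). I took that off before lifting the pin straight out. The picture afterwards showed the hole had moved 39.8 mm of 40.
- **Pin tool:** When I lowered it, the wrist force reached about 15 N for a moment as the handle met the stand. It settled to 3 N before I let go. The last pictures show it standing just as it did at the start.
- **Bystanders:** The jar, dish, rattle and pacifier were all within half a pixel of where they began.

No check failed. The cameras disagreed with each other by 2–4 mm on where things stood, so I aligned the pin by seeing its tip and the hole in the same wrist picture.

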